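Fetch the boxed-in toolmaker's vise from the bench tray

ROBOT

A 6-joint arm with a two-finger parallel gripper is mounted at the origin on the work surface. World frame = base frame: x ahead of the robot, y to its left, z up, the work surface at z = 0. Lengths are in m, angles in rad, forces in N, time in s.
With the tool pointing down it reaches from about 0.35 to 0.95 m from the base axis. Payload 17.4 kg.
Tool frame: the origin (TCP) lies at the very end of the fingers, on their centre line; the grasp point (between the pads) lies 19 mm behind it; z points along the fingers, y is the line along which they close (so a half turn about z gives the same grasp; the last joint's range is limited). The gripper opens to 93 mm and grips with 3 to 60 N. Pads are 15 mm wide; open, the fingers measure 128 mm over their backs; the gripper's body (75 mm by 188 mm) begins 65 mm behind the grasp point.
Start: joints at [-1.346, 0.116, 1.442, -0, 1.584, -0.038], TCP at [0.175, -0.652, 0.219] pointing down, gripper open.
Joint ranges: [-2.83, 2.83], [-0.83, 2.19], [0.07, 2.5], [-1.14, 4.28], [0.01, 3], [-2.97, 2.97]. Speed limits (rad/s): [1.89, 1.89, 2.22, 3.14, 3.14, 3.14].

INTERFACE

Orientations are given as [roll, pitch, yaw] about the fixed x, y, z axes, in that order (R = Rz(yaw) Ry(pitch) Rx(roll)).
In Python, from plant import arm, imaging, workorder gives the robot as it stands.
- The arm moves only by the tool send_rows, never from a script. Its argument "increments" is one flat list of numbers, 7 for each row, row after row: the shift along the world's x, y, z scaled (see below), then the turn, a rotation vector about the world's x, y, z scaled (see below), then the finger opening in mm, from 0 to 93. In form: [tx, ty, tz, ax, ay, az, jaw, tx, ty, tz, ax, ay, az, jaw, ...]. A call has 1 to 12 rows; each row is the pose to reach, as a shift and turn from the pose commanded when the call began; what a row does not reach only later rows make up. The controller multiplies each number of a shift by 0.5 m and each number of a turn by pi/2 rad. A row lasts 1/10 s, in which the tool goes at most 50 mm and 8.59 degrees, less where a joint would pass 70% of its speed; a pose out of reach is approached as far as the arm can. A call with a number of a shift or a turn outside -1 to 1 is refused whole. A call with a gripper value outside its range is refused whole. The fingers move at their own pace and stop on an object; the grip force is fixed at half the most. Time passes only in rows, so rows that repeat a pose let the fingers close. It gives the time, the measured TCP pose, the force, the opening and the grip force at its end, in the units of the state.
- arm.observe(): the state, without advancing time (a new reading comes with each control period).
- imaging.get_image(name): name is "scene" or "top"; returns the picture (480x640x3 uint8, blue, green, red); there is no depth.
- imaging.camera_params(name): a dict with "fx", "fy", "cx", "cy" (pixels), "k1" (the pictures are not rectified: a ray, as slopes to the right and down, at radius r is drawn at 1 + k1 r^2 times it, then the intrinsics apply), "position" and "orientation" of the camera in the world. Camera axes: x right, y down, z forward; pixel columns grow to the right and rows downward; lengths in m; the calibration is good to about 2 mm. A picture is of the moment at which its call begins. camera_params takes no time and is no camera call.
- workorder.hand_in(): hands the job in; it is judged then, once.
The state is a dict: "clock": time; "qpos": joint angles; "joint_velocities": joint speeds; "joint_efforts": joint torques, N m; "tool_pos": TCP position; "tool_rot": TCP orientation; "contact_force": force on the tool from outside, world axes, zero at the start; "moment": the same for the moment, N m; "width": finger opening in m; "gripper_force": force on a finger pad.
Only numpy, scipy, OpenCV 4.12 (cv2) and the standard library are available. Lean on these libraries where they do the work, as an engineer would, in place of code of your own. Each camera call takes 0.05 s, during which the arm holds its last target. There are 200 camera calls.

TASK

Stand the canister, the square can and the glue bottle, which box in the little steel vise in the wooden tray, all three together on the black rubber mat; then take the vise out and set it down gently on the plywood jig board, flat and lengthwise between its four corner stops. Then put the three containers back in the tray, each upright and centred on its own painted mark (canister on the large round one, can on the square one, bottle on the small round one), without tipping over or dropping anything on the way.

Things in the scene. Friction and masses are not known exactly. Their poses are not given: they have to be found in the camera images.
- canister: Plain aluminium canister, round, 54 mm in diameter and 100 mm high, with a black lid (56 mm across, 20 mm high) on top: 120 mm in all, about 0.3 kg. Stands upright. Origin: centre of its underside, z up along its axis.
- oilcan: Square steel can, 46 x 46 mm and 104 mm high, with a small black screw cap (24 mm across) in the middle of its top: 120 mm in all, about 0.3 kg. Stands upright. Origin: centre of its underside; x and y point to its flat sides, z up.
- glue: White plastic glue bottle, round, 38 mm in diameter up to 100 mm, then a shoulder and a pointed nozzle: 135 mm in all, about 0.15 kg. Stands upright. Origin: centre of its underside, z up along its axis.
- vise: Small steel toolmaker's vise, 84 mm long (its x), 36 mm wide (its y, flat sides), 45 mm high at the jaws, about 0.55 kg; a screw knob stands out 8 mm more at its -x end. The jaws do not move. Lies flat. Origin: centre of the underside of its base, under the middle jaw, z up; it balances within 6 mm of there. Grip it across the width, at the middle.
- tray: Fixed shallow wooden tray, 240 (x) x 220 mm (y), floor 8 mm and rim 18 mm above the bench, rim 8 mm thick. The containers start on their marks around the vise, two towards the tray's -x, one towards its +x; a tin (16 mm high) and a wooden block (12 mm) in the +x corners do not matter. Origin: centre of its underside, on the bench.
- mark_round: Large round white mark, 76 mm across, painted on the tray's floor; place of the canister. No thickness to the touch. Origin: its centre, at the height of the tray's floor (8 mm above the bench).
- mark_square: Square white mark, 62 x 62 mm, painted on the tray's floor; place of the square can (any way round). No thickness to the touch. Origin: its centre, at the height of the tray's floor (8 mm above the bench).
- mark_small: Small round white mark, 58 mm across, painted on the tray's floor; place of the glue bottle. No thickness to the touch. Origin: its centre, at the height of the tray's floor (8 mm above the bench).
- mat: Fixed black rubber mat, the side area, 260 (x) x 160 mm (y), 4 mm thick, empty at the start. Origin: centre of its underside, on the bench.
- jig: Fixed plywood jig board, 150 (x) x 220 mm (y), top 8 mm above the bench. Mid-board, four corner stops (8 mm high above the board) frame the vise's place, 104 mm along the board's x by 60 mm along its y, open mid-side; vise's length goes along the board's x, either way round. Pencil and cork block (8 and 14 mm high) at y = +-90 mm do not matter. Origin: centre of its underside, on the bench.
Things that resemble listed ones, but are neither listed nor needed, are in the scene too. Leave any blue or green look-alike of the oilcan alone.

How it is judged:
By the outcome, as a careful person would: the job done as asked, in the order asked, and still so for the second after the job is handed in, with the robot touching nothing.
It also fails if it takes over 147 s, if anything falls off the work surface, if the arm or the gripper's body presses on something with over 40 N, if the wrist force passes 120 N, or if a joint passes its speed limit or range.

## Working session

There is one attempt and no reset: what is moved stays moved. The work goes in short steps, Python scripts to look and compute and a tool call to move; the robot and the scene stay as the last step left them, time stands still between calls to the robot, and variables do not carry over. Pictures are saved under pics/ and viewed, at most 14 in all, crops included, and the job is handed in when it is done.

Besides the shell and the picture viewer there is one more tool, called after "Request:" as name(argument=value, ...) on one line, values as JSON. send_rows: Moves the arm, as the interface text tells. Shifts and turns lie within -1 to 1; 1 stands for 0.5 m of shift or pi/2 rad of turn. Its arguments: {"type":"object","properties":{"increments":{"type":"array"}},"required":["increments"]}

```bash
ls; mkdir -p pics; python3 - <<'E'
from plant import arm, imaging, workorder
import cv2
for n in("scene","top"):
    cv2.imwrite(f"pics/{n}0.png",imaging.get_image(n)); print(n,imaging.camera_params(n))
print(arm.observe())
E
```

```text
pics
scene {'fx': 535.1436866632351, 'fy': 535.1436866632351, 'cx': 316.88351339377016, 'cy': 248.26093667259656, 'k1': -0.13854156213555713, 'position': array([1.21830943, 0.36093388, 0.91415507]), 'orientation': array([-2.36087507,  0.015296  ,  2.0622386 ])}
top {'fx': 463.7174056456823, 'fy': 463.7174056456823, 'cx': 315.5444507037049, 'cy': 238.75436057852136, 'k1': 0.042699734462980365, 'position': array([ 0.35353217, -0.05571053,  1.12959236]), 'orientation': array([-3.04363738, -0.02014263, -1.59702078])}
{'clock': 0.1, 'qpos': array([-1.34580830e+00,  1.16429995e-01,  1.44220522e+00,  4.02611379e-05,
        1.58402974e+00, -3.78006855e-02]), 'joint_velocities': array([ 0.0002231 , -0.0006649 , -0.00302016,  0.00141485,  0.00084821,
        0.00017397]), 'joint_efforts': array([ 1.44425681e-03, -7.22895026e+01, -6.23865581e+01,  7.82111264e-02,
        2.28172954e-02, -7.11687358e-05]), 'tool_pos': array([ 0.1753068 , -0.65163512,  0.21798023]), 'tool_rot': array([-3.14052265e+00, -8.07532583e-05,  2.62789177e-01]), 'contact_force': array([0.77525299, 0.53811765, 0.16234029]), 'moment': array([-0.04552167, -0.02518643,  0.0256652 ]), 'gripper_force': 0.0, 'width': 0.09298448498795807}
```

View pics/scene0.png

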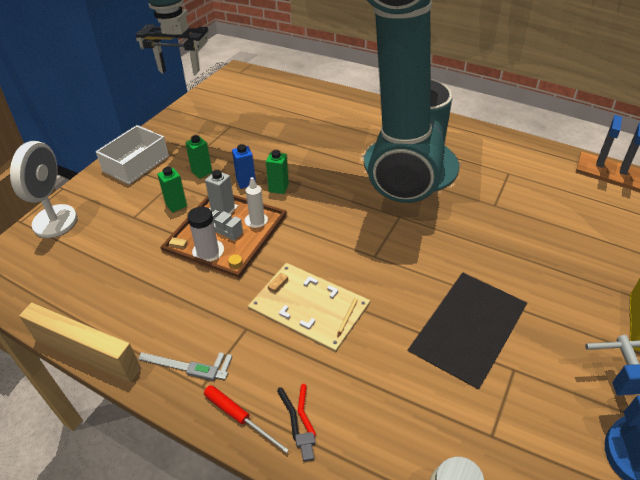

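View pics/top0.png

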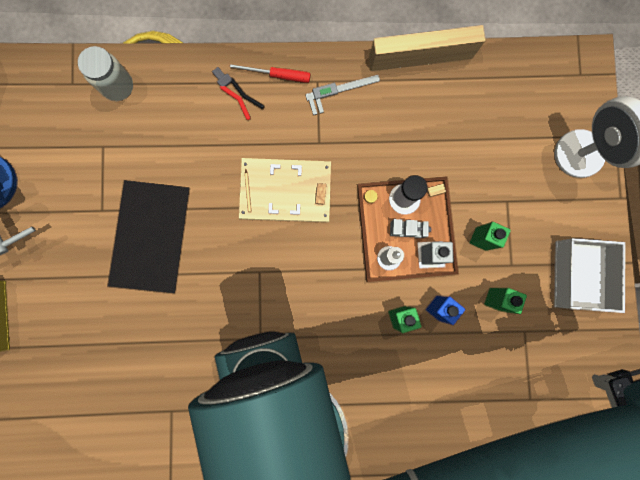

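```bash
cat > h.py <<'E'
import numpy as np, cv2
from scipy.spatial.transform import Rotation as R
from plant import arm, imaging, workorder
def ray(n,u,v):
    p=imaging.camera_params(n); x=(u-p['cx'])/p['fx']; y=(v-p['cy'])/p['fy']
    rd=np.hypot(x,y); r=rd
    for _ in range(20): r=rd/(1+p['k1']*r*r)
    s=r/rd if rd>0 else 1
    d=R.from_euler('xyz',p['orientation']).apply([x*s,y*s,1]); return np.array(p['position']),d/np.linalg.norm(d)
def onz(n,u,v,z):
    o,d=ray(n,u,v); return o+d*(z-o[2])/d[2]
def tri(a,b):
    (o1,d1),(o2,d2)=ray("scene",*a),ray("top",*b)
    s,t=np.linalg.lstsq(np.c_[d1,-d2],o2-o1,rcond=None)[0]
    p,q=o1+s*d1,o2+t*d2; return (p+q)/2,np.linalg.norm(p-q)
def proj(n,P):
    p=imaging.camera_params(n); c=R.from_euler('xyz',p['orientation']).inv().apply(np.array(P)-p['position'])
    x,y=c[0]/c[2],c[1]/c[2]; k=1+p['k1']*(x*x+y*y); return p['fx']*x*k+p['cx'],p['fy']*y*k+p['cy']
E
python3 - <<'E'
import cv2
t=cv2.imread("pics/top0.png");s=cv2.imread("pics/scene0.png")
def crop(i,x0,y0,w,h,k,name):
    c=cv2.resize(i[y0:y0+h,x0:x0+w],None,fx=k,fy=k,interpolation=cv2.INTER_CUBIC)
    for g in range(0,w,10): cv2.putText(c,str(x0+g),(g*k,8),0,.3,(0,255,255)); cv2.line(c,(g*k,9),(g*k,14),(0,255,255))
    for g in range(10,h,10): cv2.putText(c,str(y0+g),(0,g*k+3),0,.3,(0,255,255)); cv2.line(c,(20,g*k),(25,g*k),(0,255,255))
    cv2.imwrite(name,c)
crop(t,350,170,115,115,5,"pics/t1.png")
crop(s,155,165,140,115,5,"pics/s1.png")
crop(t,230,150,110,80,6,"pics/t2.png")
E
```

```text
(no output)
```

View pics/t1.png

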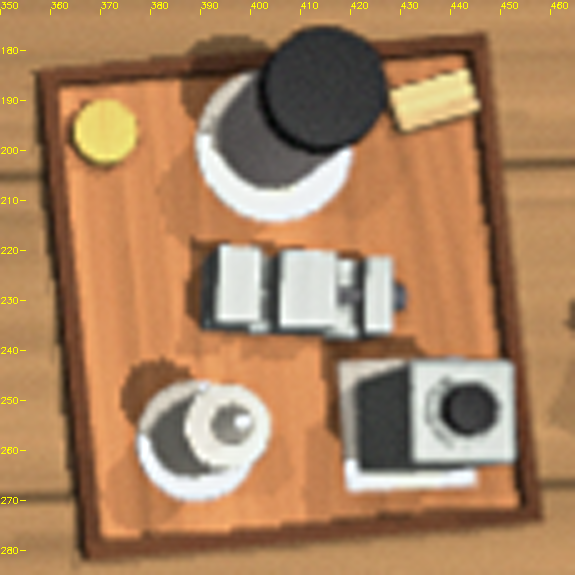

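View pics/s1.png

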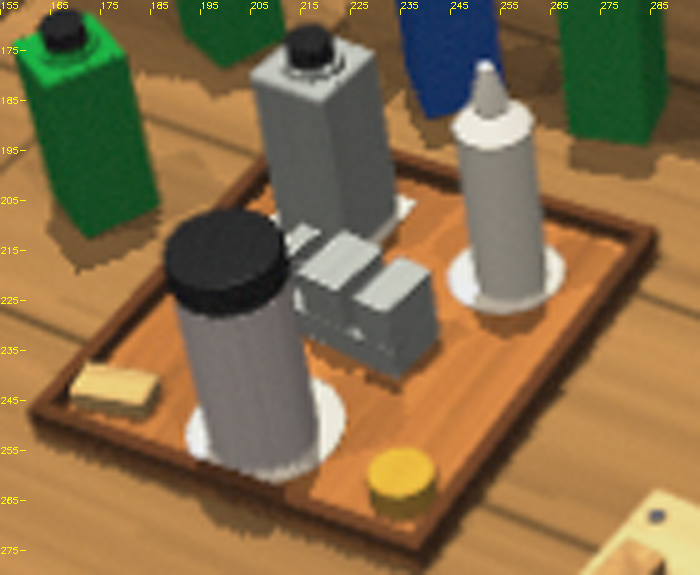

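View pics/t2.png

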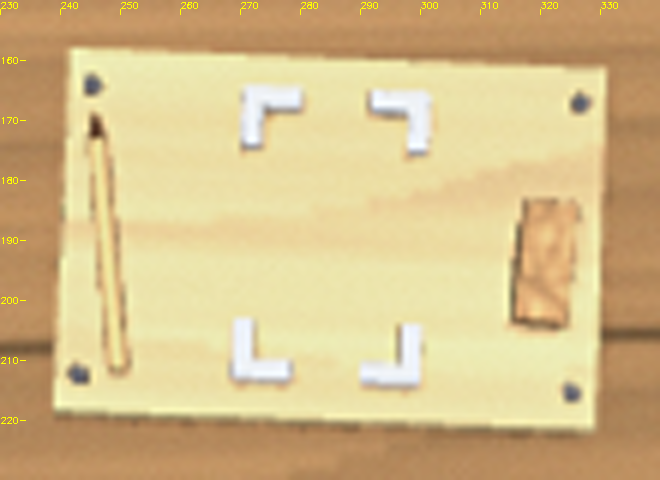

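```bash
python3 - <<'E'
from h import *
np.set_printoptions(precision=4,suppress=True)
T=lambda x,y:(350+(x+.5)/5-.5,170+(y+.5)/5-.5)
S=lambda x,y:(155+(x+.5)/5-.5,165+(y+.5)/5-.5)
J=lambda x,y:(230+(x+.5)/6-.5,150+(y+.5)/6-.5)
c=[onz("top",*T(*p),.018) for p in((38,72),(487,35),(540,517),(88,557))]
print("tray",c,np.mean(c,0))
m=lambda l:tuple(np.mean(l,0))
for n,s,t in(("lid",(226,243),(322,88)),("can",m([(252,75),(312,38),(378,55),(320,102)]),m([(412,360),(515,360),(517,465),(410,463)])),
 ("glue",(485,63),(238,422)),("visemid",m([(297,270),(345,233),(383,250),(335,290)]),m([(280,250),(337,250),(337,325),(278,325)])),
 ("rimBR/right",(656,235),(88,557)),("rimTL",(420,548),(38,72))):
    print(n,tri(S(*s),T(*t)))
for n,p in(("round",(274,145)),("square",(407.5,423.5)),("small",(198,440))): print(n,onz("top",*T(*p),.008))
c=[onz("top",*T(*p),.112) for p in((412,360),(515,360),(517,465),(410,463))];print("can c",c)
c=[onz("top",*T(*p),.053) for p in((217,247),(262,249),(280,250),(337,252),(365,256),(393,258),(392,332),(336,327),(278,325),(262,322),(217,320))];print("vise tops",np.array(c))
c=[onz("top",*J(*p),.008) for p in((70,48),(606,68),(595,432),(54,408))];print("jig",np.array(c),np.mean(c,0))
c=[onz("top",*J(*p),.016) for p in((246,87),(430,93),(420,386),(234,381))];print("stops out",np.array(c),np.mean(c,0))
c=[onz("top",*p,.004) for p in((124,181),(189,187),(175,293),(108,286))];print("mat",np.array(c),np.mean(c,0))
# stop height by 2 views
s=cv2.imread("pics/scene0.png");c=cv2.resize(s[255:355,240:380],None,fx=5,fy=5,interpolation=2);cv2.imwrite("pics/s2.png",c)
E
```

```text
tray [array([ 0.5939, -0.1861,  0.018 ]), array([ 0.607 , -0.4064,  0.018 ]), array([ 0.3715, -0.4192,  0.018 ]), array([ 0.3577, -0.2018,  0.018 ])] [ 0.4825 -0.3034  0.018 ]
lid (array([ 0.5608, -0.2993,  0.1294]), np.float64(0.0038882805025337356))
can (array([ 0.4173, -0.359 ,  0.1082]), np.float64(0.0008873787835265286))
glue (array([ 0.4142, -0.2537,  0.1448]), np.float64(0.005366795072809317))
visemid (array([ 0.4815, -0.3065,  0.0525]), np.float64(0.002836541360532147))
rimBR/right (array([ 0.3583, -0.2034,  0.0138]), np.float64(0.0024391701383878694))
rimTL (array([ 0.5949, -0.1876,  0.0171]), np.float64(0.003235068491044157))
round [ 0.5569 -0.3021  0.008 ]
square [ 0.4184 -0.3608  0.008 ]
small [ 0.4129 -0.2587  0.008 ]
can c [array([ 0.4404, -0.3359,  0.112 ]), array([ 0.4393, -0.3814,  0.112 ]), array([ 0.393 , -0.3797,  0.112 ]), array([ 0.395 , -0.3327,  0.112 ])]
vise tops [[ 0.5009 -0.2632  0.053 ]
 [ 0.4995 -0.2844  0.053 ]
 [ 0.4988 -0.2928  0.053 ]
 [ 0.4972 -0.3195  0.053 ]
 [ 0.495  -0.3326  0.053 ]
 [ 0.4937 -0.3457  0.053 ]
 [ 0.4588 -0.3435  0.053 ]
 [ 0.4618 -0.3174  0.053 ]
 [ 0.4634 -0.2903  0.053 ]
 [ 0.465  -0.2828  0.053 ]
 [ 0.4665 -0.2618  0.053 ]]
jig [[ 0.6681  0.0962  0.008 ]
 [ 0.6554 -0.1234  0.008 ]
 [ 0.5045 -0.1145  0.008 ]
 [ 0.5194  0.1045  0.008 ]] [ 0.5868 -0.0093  0.008 ]
stops out [[ 0.6483  0.024   0.016 ]
 [ 0.6443 -0.0508  0.016 ]
 [ 0.5238 -0.0439  0.016 ]
 [ 0.5275  0.031   0.016 ]] [ 0.586  -0.0099  0.016 ]
mat [[0.6158 0.3804 0.004 ]
 [0.5981 0.2246 0.004 ]
 [0.3416 0.2575 0.004 ]
 [0.3628 0.4142 0.004 ]] [0.4796 0.3192 0.004 ]
```

View pics/s2.png

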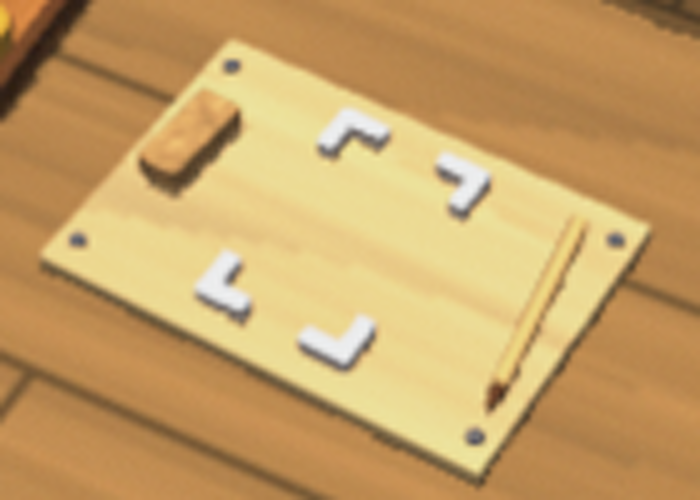

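Request:
send_rows(increments=[0.05, 0.08, 0, 0, 0, -0.02, 75, 0.12, 0.2, 0, 0, 0, -0.05, 75, 0.48, 0.79, 0, 0, 0, -0.167, 75, 0.48, 0.79, 0, 0, 0, -0.167, 75, 0.48, 0.79, 0, 0, 0, -0.167, 75, 0.48, 0.79, 0, 0, 0, -0.167, 75, 0.48, 0.79, 0, 0, 0, -0.167, 75, 0.48, 0.79, 0, 0, 0, -0.167, 75, 0.48, 0.79, 0, 0, 0, -0.167, 75, 0.48, 0.79, 0, 0, 0, -0.167, 75, 0.48, 0.79, 0, 0, 0, -0.167, 75, 0.48, 0.79, 0, 0, 0, -0.167, 75])

```text
clock: 1.3
tool_pos: [0.4152, -0.257, 0.2185]
tool_rot: [3.142, 0.0, 0.001]
contact_force: [0.5, -0.8, 0.1]
width: 0.0746
gripper_force: 0.0
```

```bash
python3 - <<'E'
from h import *
P=arm.observe()['tool_pos']
s=imaging.get_image("scene")
for z in(.2185,.143,.108,.008):
    u,v=proj("scene",[P[0],P[1],z]);cv2.circle(s,(int(u+.5),int(v+.5)),1,(0,0,255),-1)
u,v=map(int,proj("scene",P))
cv2.imwrite("pics/c1.png",cv2.resize(s[110:250,v*0+170:330],None,fx=4,fy=4,interpolation=2))
E
```

```text
(no output)
```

View pics/c1.png

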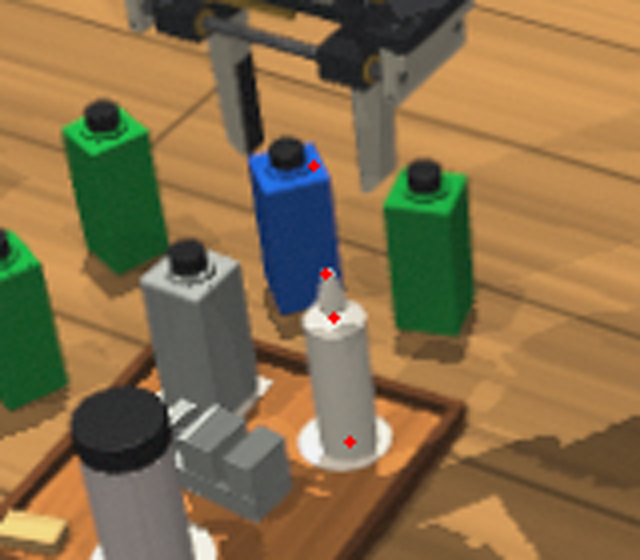

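Request:
send_rows(increments=[0, 0, -0.06, 0, 0, 0, 75, 0, 0, -0.14, 0, 0, 0, 75, 0, 0, -0.21, 0, 0, 0, 75, 0, 0, -0.26, 0, 0, 0, 75, 0, 0, -0.3, 0, 0, 0, 75, 0, 0, -0.3, 0, 0, 0, 75, 0, 0, -0.3, 0, 0, 0, 75, 0, 0, -0.3, 0, 0, 0, 30, 0, 0, -0.3, 0, 0, 0, 30, 0, 0, -0.3, 0, 0, 0, 30, 0, 0, -0.3, 0, 0, 0, 30, 0, 0, -0.3, 0, 0, 0, 30])

```text
clock: 2.55
tool_pos: [0.4154, -0.2568, 0.0688]
tool_rot: [3.141, -0.0, 0.001]
contact_force: [1.1, 1.4, 0.8]
width: 0.0395
gripper_force: 0.3
```

Request:
send_rows(increments=[0, 0, 0, 0, 0, 0, 30, 0, 0, 0, 0, 0, 0, 30, 0, 0, 0, 0, 0, 0, 30])

```text
clock: 2.85
tool_pos: [0.4154, -0.2569, 0.0688]
tool_rot: [3.141, -0.0, 0.001]
contact_force: [-0.7, 0.3, 2.2]
width: 0.0376
gripper_force: 30.0
```

Request:
send_rows(increments=[0, 0, 0.04, 0, 0, 0, 30, 0, 0, 0.1, 0, 0, 0, 30, 0, 0, 0.16, 0, 0, 0, 30, 0, 0.02, 0.2, 0, 0, 0, 30, 0.01, 0.07, 0.2, 0, 0, 0, 30, 0.02, 0.15, 0.2, 0, 0, 0, 30, 0.04, 0.24, 0.2, 0, 0, 0, 30, 0.06, 0.33, 0.2, 0, 0, 0, 30, 0.08, 0.42, 0.2, 0, 0, 0, 30, 0.08, 0.51, 0.2, 0, 0, 0, 30, 0.08, 0.6, 0.2, 0, 0, 0, 30])

```text
clock: 3.95
tool_pos: [0.455, 0.045, 0.1684]
tool_rot: [-3.142, 0.0, 0.0]
contact_force: [2.1, -0.1, -1.0]
width: 0.0374
gripper_force: 29.9
```

Request:
send_rows(increments=[0, 0.09, 0, 0, 0, 0, 30, -0.02, 0.18, 0, 0, 0, 0, 30, -0.04, 0.27, 0, 0, 0, 0, 30, -0.06, 0.36, 0, 0, 0, 0, 30, -0.08, 0.44, 0, 0, 0, 0, 30, -0.1, 0.51, 0, 0, 0, 0, 30, -0.11, 0.55, 0, 0, 0, 0, 30, -0.11, 0.57, 0, 0, 0, 0, 30, -0.11, 0.57, 0, 0, 0, 0, 30, -0.11, 0.57, 0, 0, 0, 0, 30, -0.11, 0.57, 0, 0, 0, 0, 30])

```text
clock: 5.05
tool_pos: [0.4007, 0.3272, 0.1687]
tool_rot: [3.141, -0.0, -0.001]
contact_force: [-0.2, -0.3, -1.0]
width: 0.0372
gripper_force: 29.9
```

Request:
send_rows(increments=[0, 0, -0.05, 0, 0, 0, 30, 0, 0, -0.1, 0, 0, 0, 30, 0, 0, -0.15, 0, 0, 0, 30, 0, 0, -0.18, 0, 0, 0, 30, 0, 0, -0.195, 0, 0, 0, 30, 0, 0, -0.201, 0, 0, 0, 30, 0, 0, -0.204, 0, 0, 0, 30, 0, 0, -0.207, 0, 0, 0, 30, 0, 0, -0.207, 0, 0, 0, 30, 0, 0, -0.207, 0, 0, 0, 30])

```text
clock: 6.05
tool_pos: [0.4005, 0.3283, 0.0656]
tool_rot: [-3.141, -0.001, 0.001]
contact_force: [0.2, 0.2, -1.1]
width: 0.0373
gripper_force: 29.9
```

Request:
send_rows(increments=[0, 0, 0, 0, 0, 0, 45, 0, 0, 0, 0, 0, 0, 55, 0, 0, 0, 0, 0, 0, 65, 0, 0, 0, 0, 0, 0, 70, 0, 0, 0.04, 0, 0, 0, 70, 0, 0, 0.1, 0, 0, 0, 70, 0, 0, 0.18, 0, 0, 0, 70, 0, 0, 0.26, 0, 0, 0, 70, 0, 0, 0.31, 0, 0, 0, 70, 0, 0, 0.31, 0, 0, 0, 70, 0, 0, 0.31, 0, 0, 0, 70])

```text
clock: 7.15
tool_pos: [0.4004, 0.3282, 0.2201]
tool_rot: [-3.141, -0.0, 0.0]
contact_force: [-0.1, -0.0, -0.3]
width: 0.0699
gripper_force: 0.0
```

Request:
send_rows(increments=[0.02, -0.06, 0, 0, 0, 0, 68, 0.05, -0.16, 0, 0, 0, 0, 68, 0.08, -0.26, 0, 0, 0, 0, 68, 0.1, -0.36, 0, 0, 0, 0, 68, 0.1, -0.46, 0, 0, 0, 0, 68, 0.1, -0.56, 0, 0, 0, 0, 68, 0.1, -0.66, 0, 0, 0, 0, 68, 0.1, -0.76, 0, 0, 0, 0, 68])

```text
clock: 7.95
tool_pos: [0.4495, -0.0485, 0.2188]
tool_rot: [-3.141, 0.001, 0.001]
contact_force: [0.7, -0.1, 0.5]
width: 0.0679
gripper_force: 0.0
```

```bash
python3 - <<'E'
from h import *
s=imaging.get_image("top");cv2.imwrite("pics/raw2.png",s)
sc=imaging.get_image("scene");cv2.imwrite("pics/raw2s.png",sc)
P=arm.observe()['tool_pos'];print(P)
# glue mark: white in tray region
h=cv2.cvtColor(s,cv2.COLOR_BGR2HSV);m=cv2.inRange(h,(0,0,175),(180,50,255));m[:170]=0;m[290:]=0;m[:,:355]=0;m[:,460:]=0
for c in cv2.findContours(m,0,2)[0]:
    if cv2.contourArea(c)>60:
        (u,v),r=cv2.minEnclosingCircle(c);print(u,v,r,cv2.contourArea(c),onz("top",u,v,.008))
cv2.imwrite("pics/c2.png",np.hstack([cv2.resize(s[170:295,350:465],(368,400),interpolation=2),cv2.resize(sc[270:380,390:520],(472,400),interpolation=2)])[:,:800])
E
```

```text
[ 0.44950186 -0.05139504  0.21852574]
388.8870849609375 257.6693420410156 12.003838539123535 419.0 [ 0.41273284 -0.25790188  0.008     ]
442.0526428222656 252.0 12.765283584594727 336.0 [ 0.42336304 -0.38768774  0.008     ]
413.5 228.0 10.30786418914795 163.0 [ 0.48372346 -0.32108201  0.008     ]
398.0 227.0 8.944372177124023 100.5 [ 0.48709638 -0.28331302  0.008     ]
404.0 200.5 15.403021812438965 181.0 [ 0.55223767 -0.30086613  0.008     ]
```

View pics/c2.png

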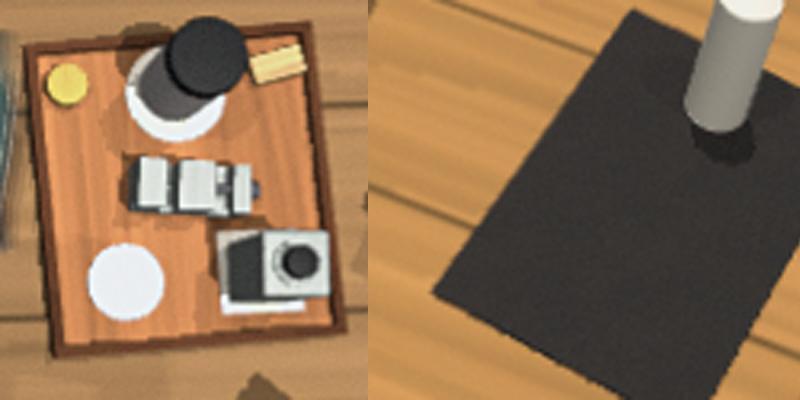

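Request:
send_rows(increments=[-0.01, -0.09, 0, 0, 0, -0.01, 68, -0.02, -0.19, 0, 0, 0, -0.02, 68, -0.03, -0.28, 0, 0, 0, -0.028, 68, -0.04, -0.37, 0, 0, 0, -0.028, 68, -0.05, -0.46, 0, 0, 0, -0.028, 68, -0.066, -0.54, 0, 0, 0, -0.028, 68, -0.066, -0.59, 0, 0, 0, -0.028, 68, -0.066, -0.616, 0, 0, 0, -0.028, 68, -0.066, -0.616, 0, 0, 0, -0.028, 68, -0.066, -0.616, -0.05, 0, 0, -0.028, 68, -0.066, -0.616, -0.1, 0, 0, -0.028, 68, -0.066, -0.616, -0.1, 0, 0, -0.028, 68])

```text
clock: 9.25
tool_pos: [0.4168, -0.3522, 0.1668]
tool_rot: [-3.138, 0.004, -0.042]
contact_force: [0.4, 0.7, 0.2]
width: 0.068
gripper_force: 0.0
```

Request:
send_rows(increments=[0, 0, -0.06, 0, 0, 0, 68, 0, 0, -0.12, 0, 0, 0, 68, 0, 0, -0.17, 0, 0, 0, 68, 0, 0, -0.2, 0, 0, 0, 68, 0, 0, -0.206, 0, 0, 0, 68, 0, 0, -0.206, 0, 0, 0, 60, 0, 0, -0.206, 0, 0, 0, 36, 0, 0, -0.206, 0, 0, 0, 36, 0, 0, -0.206, 0, 0, 0, 36, 0, 0, -0.206, 0, 0, 0, 36, 0, 0, -0.206, 0, 0, 0, 36, 0, 0, -0.206, 0, 0, 0, 36])

```text
clock: 10.45
tool_pos: [0.4177, -0.3552, 0.0681]
tool_rot: [3.14, -0.001, -0.044]
contact_force: [0.6, -3.3, 6.6]
width: 0.046
gripper_force: 29.9
```

Request:
send_rows(increments=[0, 0, 0.04, 0, 0, 0, 36, 0, 0, 0.1, 0, 0, 0, 36, 0, 0, 0.16, 0, 0, 0, 36, 0, 0.02, 0.2, 0, 0, 0, 36, 0.02, 0.07, 0.2, 0, 0, 0, 36, 0.04, 0.15, 0.2, 0, 0, 0, 36, 0.06, 0.24, 0.2, 0, 0, 0, 36, 0.08, 0.33, 0.2, 0, 0, 0, 36, 0.1, 0.42, 0.2, 0, 0, 0, 36, 0.12, 0.51, 0.2, 0, 0, 0, 36, 0.125, 0.6, 0.2, 0, 0, 0, 36, 0.125, 0.69, 0.2, 0, 0, 0, 36])

```text
clock: 11.65
tool_pos: [0.4794, -0.0076, 0.1668]
tool_rot: [-3.141, 0.001, -0.044]
contact_force: [0.9, 0.5, -2.4]
width: 0.0455
gripper_force: 29.9
```

Request:
send_rows(increments=[0, 0.09, 0, 0, 0, 0, 36, 0, 0.18, 0, 0, 0, 0, 36, 0, 0.27, 0, 0, 0, 0, 36, 0, 0.36, 0, 0, 0, 0, 36, 0, 0.45, 0, 0, 0, 0, 36, 0, 0.54, 0, 0, 0, 0, 36, 0, 0.61, 0, 0, 0, 0, 36, 0, 0.65, 0, 0, 0, 0, 36, 0, 0.66, 0, 0, 0, 0, 36, 0, 0.66, 0, 0, 0, 0, 36, 0, 0.66, 0, 0, 0, 0, 36, 0, 0.66, 0, 0, 0, 0, 36])

```text
clock: 12.85
tool_pos: [0.48, 0.3195, 0.1672]
tool_rot: [3.142, -0.0, -0.045]
contact_force: [0.4, -0.6, -3.3]
width: 0.0463
gripper_force: 29.9
```

Request:
send_rows(increments=[0, 0, -0.05, 0, 0, 0, 36, 0, 0, -0.1, 0, 0, 0, 36, 0, 0, -0.15, 0, 0, 0, 36, 0, 0, -0.18, 0, 0, 0, 36, 0, 0, -0.193, 0, 0, 0, 36, 0, 0, -0.199, 0, 0, 0, 36, 0, 0, -0.202, 0, 0, 0, 36, 0, 0, -0.204, 0, 0, 0, 36, 0, 0, -0.204, 0, 0, 0, 36, 0, 0, -0.204, 0, 0, 0, 36])

```text
clock: 13.85
tool_pos: [0.48, 0.3206, 0.0657]
tool_rot: [-3.141, -0.001, -0.043]
contact_force: [0.3, -0.5, -4.4]
width: 0.0458
gripper_force: 29.9
```

Request:
send_rows(increments=[0, 0, 0, 0, 0, 0, 50, 0, 0, 0, 0, 0, 0, 60, 0, 0, 0, 0, 0, 0, 70, 0, 0, 0, 0, 0, 0, 78, 0, 0, 0.04, 0, 0, 0, 78, 0, 0, 0.1, 0, 0, 0, 78, 0, 0, 0.18, 0, 0, 0, 78, 0, 0, 0.26, 0, 0, 0, 78, 0, 0, 0.31, 0, 0, 0, 78, 0.02, -0.08, 0.31, 0, 0, 0, 78, 0.04, -0.17, 0.31, 0, 0, 0, 78, 0.06, -0.27, 0.31, 0, 0, 0, 78])

```text
clock: 15.05
tool_pos: [0.5097, 0.1854, 0.2203]
tool_rot: [-3.141, -0.0, -0.042]
contact_force: [0.2, 1.0, -0.3]
width: 0.0782
gripper_force: 0.0
```

Request:
send_rows(increments=[0.01, -0.1, 0, 0, 0, 0, 82, 0.02, -0.2, 0, 0, 0, 0, 82, 0.03, -0.3, 0, 0, 0, 0, 82, 0.05, -0.4, 0, 0, 0, 0, 82, 0.06, -0.5, 0, 0, 0, 0, 82, 0.08, -0.6, 0, 0, 0, 0, 82, 0.1, -0.7, 0, 0, 0, 0, 82, 0.1, -0.79, 0, 0, 0, 0, 82, 0.1, -0.87, 0, 0, 0, 0, 82, 0.1, -0.94, 0, 0, 0, 0, 82, 0.1, -0.97, 0, 0, 0, 0, 82, 0.1, -0.97, 0, 0, 0, 0, 82])

```text
clock: 16.25
tool_pos: [0.5594, -0.3, 0.2197]
tool_rot: [-3.141, 0.001, -0.045]
contact_force: [1.3, -0.1, -0.1]
width: 0.0822
gripper_force: 0.0
```

```bash
python3 - <<'E'
from h import *
P=arm.observe()['tool_pos'];print(P)
s=imaging.get_image("scene");t=imaging.get_image("top");cv2.imwrite("pics/raw3.png",t);cv2.imwrite("pics/raw3s.png",s)
h=cv2.cvtColor(t,cv2.COLOR_BGR2HSV);m=cv2.inRange(h,(0,0,175),(180,50,255));m[:240]=0;m[290:]=0;m[:,:355]=0;m[:,460:]=0
for c in cv2.findContours(m,0,2)[0]:
    if cv2.contourArea(c)>60:
        (u,v),_,a=cv2.minAreaRect(c);print(u,v,a,cv2.contourArea(c),onz("top",u,v,.008))
# tops of things: lid ellipse centre in scene on z=.128
print(P, onz("scene",200.5,213.3,.128), onz("top",414.1,187.3,.128))
for z in(.22,.128,.008):
    u,v=proj("scene",[P[0],P[1],z]);cv2.circle(s,(int(u+.5),int(v+.5)),1,(0,0,255),-1)
cv2.imwrite("pics/c3.png",np.hstack([cv2.resize(s[130:280,140:300],(426,400),interpolation=2),cv2.resize(s[220:390,390:540],(353,400),interpolation=2)]))
E
```

```text
[ 0.55938741 -0.29997195  0.21970189]
[ 0.55938741 -0.29997195  0.21970189] [ 0.55960927 -0.30097632  0.128     ] [ 0.55980606 -0.29813092  0.128     ]
```

View pics/c3.png

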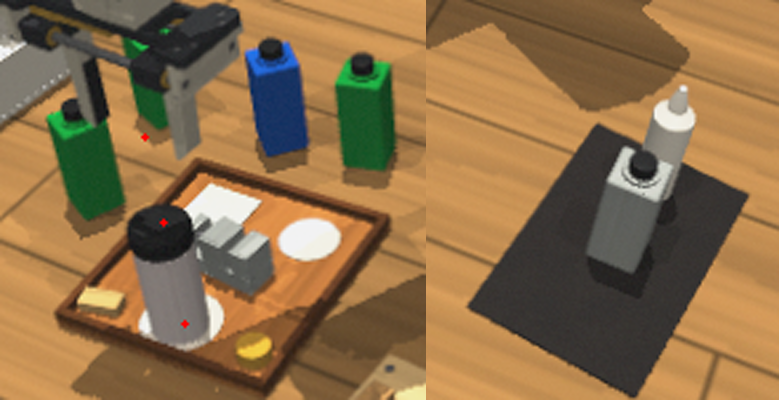

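Request:
send_rows(increments=[0, 0, -0.06, 0, 0, 0, 82, 0, 0, -0.14, 0, 0, 0, 82, 0, 0, -0.22, 0, 0, 0, 82, 0, 0, -0.28, 0, 0, 0, 82, 0, 0, -0.31, 0, 0, 0, 82, 0, 0, -0.32, 0, 0, 0, 82, 0, 0, -0.32, 0, 0, 0, 70, 0, 0, -0.32, 0, 0, 0, 45, 0, 0, -0.32, 0, 0, 0, 45, 0, 0, -0.32, 0, 0, 0, 45, 0, 0, -0.32, 0, 0, 0, 45, 0, 0, -0.32, 0, 0, 0, 45])

```text
clock: 17.55
tool_pos: [0.5601, -0.299, 0.0613]
tool_rot: [3.141, -0.002, -0.044]
contact_force: [-0.5, -2.3, 6.6]
width: 0.0557
gripper_force: 29.8
```

Request:
send_rows(increments=[0, 0, 0, 0, 0, 0, 45, 0, 0, 0, 0, 0, 0, 45])

```text
clock: 17.75
tool_pos: [0.5601, -0.299, 0.0613]
tool_rot: [3.141, -0.002, -0.044]
contact_force: [0.3, -1.9, 7.1]
width: 0.056
gripper_force: 29.8
```

Request:
send_rows(increments=[0, 0, 0.02, 0, 0, 0, 45, 0, 0, 0.05, 0, 0, 0, 45, 0, 0, 0.1, 0, 0, 0, 45, 0, 0, 0.15, 0, 0, 0, 45, 0, 0, 0.18, 0, 0, 0, 45, 0, 0.05, 0.18, 0, 0, 0, 45, 0, 0.12, 0.18, 0, 0, 0, 45, 0, 0.21, 0.18, 0, 0, 0, 45, 0, 0.3, 0.18, 0, 0, 0, 45, 0, 0.39, 0.18, 0, 0, 0, 45, 0, 0.48, 0.18, 0, 0, 0, 45, 0, 0.57, 0.18, 0, 0, 0, 45])

```text
clock: 18.95
tool_pos: [0.5592, -0.0118, 0.1506]
tool_rot: [-3.142, -0.0, -0.044]
contact_force: [1.4, -0.0, -4.0]
width: 0.0556
gripper_force: 29.9
```

Request:
send_rows(increments=[0, 0.09, 0, 0, 0, 0, 45, 0, 0.18, 0, 0, 0, 0, 45, 0, 0.27, 0, 0, 0, 0, 45, 0, 0.36, 0, 0, 0, 0, 45, 0, 0.45, 0, 0, 0, 0, 45, 0, 0.54, 0, 0, 0, 0, 45, 0, 0.61, 0, 0, 0, 0, 45, 0, 0.64, 0, 0, 0, 0, 45, 0, 0.65, 0, 0, 0, 0, 45, 0, 0.65, 0, 0, 0, 0, 45, 0, 0.65, 0, 0, 0, 0, 45])

```text
clock: 20.05
tool_pos: [0.5598, 0.3102, 0.1502]
tool_rot: [3.141, -0.0, -0.044]
contact_force: [-0.5, -0.5, -2.7]
width: 0.0554
gripper_force: 29.8
```

Request:
send_rows(increments=[0, 0, -0.05, 0, 0, 0, 45, 0, 0, -0.1, 0, 0, 0, 45, 0, 0, -0.14, 0, 0, 0, 45, 0, 0, -0.16, 0, 0, 0, 45, 0, 0, -0.17, 0, 0, 0, 45, 0, 0, -0.176, 0, 0, 0, 45, 0, 0, -0.18, 0, 0, 0, 45, 0, 0, -0.182, 0, 0, 0, 45, 0, 0, -0.184, 0, 0, 0, 45, 0, 0, -0.184, 0, 0, 0, 45, 0, 0, -0.184, 0, 0, 0, 45])

```text
clock: 21.15
tool_pos: [0.5597, 0.3115, 0.0584]
tool_rot: [-3.142, -0.0, -0.043]
contact_force: [0.2, -0.4, -2.5]
width: 0.0553
gripper_force: 29.9
```

Request:
send_rows(increments=[0, 0, 0, 0, 0, 0, 60, 0, 0, 0, 0, 0, 0, 68, 0, 0, 0, 0, 0, 0, 76, 0, 0, 0, 0, 0, 0, 84, 0, 0, 0, 0, 0, 0, 84, 0, 0, 0.04, 0, 0, 0, 84, 0, 0, 0.1, 0, 0, 0, 84, 0, 0, 0.18, 0, 0, 0, 84, 0, 0, 0.26, 0, 0, 0, 84, 0, 0, 0.33, 0, 0, 0, 84])

```text
clock: 22.15
tool_pos: [0.5596, 0.3114, 0.2255]
tool_rot: [-3.141, -0.001, -0.044]
contact_force: [0.1, -0.7, 0.4]
width: 0.0841
gripper_force: 0.0
```

Request:
send_rows(increments=[0, -0.06, 0, 0, 0, 0.05, 65, 0, -0.13, 0, 0, 0, 0.14, 65, -0.02, -0.2, 0, 0, 0, 0.23, 65, -0.04, -0.28, 0, 0, 0, 0.32, 65, -0.06, -0.36, 0, 0, 0, 0.41, 65, -0.08, -0.43, 0, 0, 0, 0.5, 65, -0.08, -0.5, 0, 0, 0, 0.59, 65, -0.08, -0.56, 0, 0, 0, 0.68, 65, -0.08, -0.62, 0, 0, 0, 0.77, 65, -0.08, -0.67, 0, 0, 0, 0.86, 65, -0.08, -0.7, 0, 0, 0, 0.94, 65, -0.08, -0.72, 0, 0, 0, 0.97, 65])

```text
clock: 23.35
tool_pos: [0.5195, -0.0498, 0.2233]
tool_rot: [3.141, 0.0, 1.484]
contact_force: [0.5, 0.0, 0.8]
width: 0.065
gripper_force: 0.0
```

```bash
python3 - <<'E'
from h import *
np.set_printoptions(precision=4,suppress=True)
s=imaging.get_image("scene");t=imaging.get_image("top");cv2.imwrite("pics/raw4.png",t);cv2.imwrite("pics/raw4s.png",s)
print(arm.observe()['tool_pos'],arm.observe()['tool_rot'])
for n,im,w in(("top",t,(170,285,352,460)),("scene",s,(185,275,160,290))):
    h=cv2.cvtColor(im,cv2.COLOR_BGR2HSV);m=cv2.inRange(h,(0,0,175),(180,50,255))
    k=np.zeros_like(m);k[w[0]:w[1],w[2]:w[3]]=m[w[0]:w[1],w[2]:w[3]]
    for c in cv2.findContours(k,0,1)[0]:
        if cv2.contourArea(c)>150:
            M=cv2.moments(c);u,v=M['m10']/M['m00'],M['m01']/M['m00']
            P=np.array([onz(n,*q[0],.008)[:2] for q in c],np.float32);print(n,M['m00'],(round(u,1),round(v,1)),onz(n,u,v,.008),cv2.minAreaRect(P))
cv2.imwrite("pics/c4.png",np.hstack([cv2.resize(t[170:285,345:465],(417,400),interpolation=2),cv2.resize(s[220:390,390:540],(353,400),interpolation=2)]))
E
```

```text
[ 0.5196 -0.0495  0.2233] [3.1414 0.0002 1.4795]
top 420.0 (388.9, 257.7) [ 0.4127 -0.2579  0.008 ] ((0.41323694586753845, -0.2570750117301941), (0.05602430924773216, 0.05584273114800453), 88.5848617553711)
top 621.0 (430.9, 254.3) [ 0.4185 -0.3604  0.008 ] ((0.41853123903274536, -0.36042511463165283), (0.06290566921234131, 0.06274290382862091), 0.9959401488304138)
top 162.5 (412.3, 227.6) [ 0.4849 -0.3181  0.008 ] ((0.48393914103507996, -0.3198413550853729), (0.034156326204538345, 0.039259180426597595), 87.41960906982422)
top 705.5 (404.3, 198.5) [ 0.5573 -0.3018  0.008 ] ((0.5572806000709534, -0.3022717237472534), (0.07636017352342606, 0.07215828448534012), 88.62361145019531)
scene 492.5 (208.1, 249.5) [ 0.5568 -0.3054  0.008 ] ((0.5545341372489929, -0.3058969974517822), (0.0684594064950943, 0.0752982422709465), 4.587826728820801)
scene 248.5 (255.9, 219.4) [ 0.4134 -0.2607  0.008 ] ((0.413833886384964, -0.26162928342819214), (0.05586719140410423, 0.056301455944776535), 64.2314224243164)
scene 366.5 (221.5, 209.6) [ 0.4222 -0.3616  0.008 ] ((0.42644932866096497, -0.36210113763809204), (0.07629972696304321, 0.06528405845165253), 1.4556612968444824)
```

View pics/c4.png

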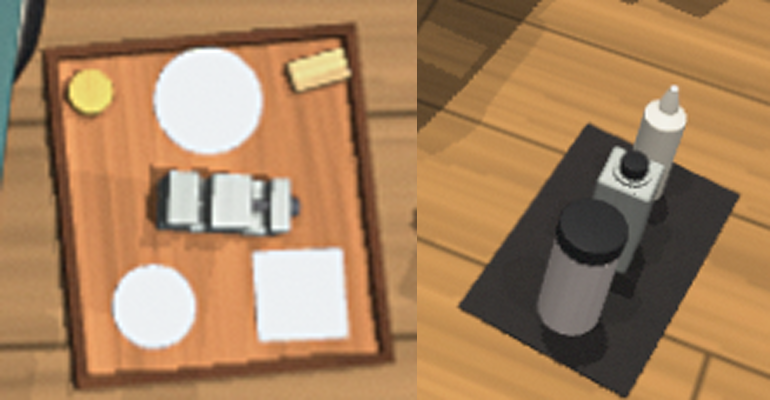

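Request:
send_rows(increments=[-0.02, -0.08, 0, 0, 0, 0, 65, -0.04, -0.17, 0, 0, 0, 0, 65, -0.06, -0.26, 0, 0, 0, 0, 65, -0.078, -0.35, 0, 0, 0, 0, 65, -0.078, -0.44, 0, 0, 0, 0, 65, -0.078, -0.49, 0, 0, 0, 0, 65, -0.078, -0.513, 0, 0, 0, 0, 65, -0.078, -0.513, -0.05, 0, 0, 0, 65, -0.078, -0.513, -0.13, 0, 0, 0, 65, -0.078, -0.513, -0.2, 0, 0, 0, 65, -0.078, -0.513, -0.25, 0, 0, 0, 65, -0.078, -0.513, -0.25, 0, 0, 0, 65])

```text
clock: 24.65
tool_pos: [0.4797, -0.303, 0.0947]
tool_rot: [-3.137, -0.003, 1.48]
contact_force: [-0.9, 0.0, 0.5]
width: 0.065
gripper_force: 0.0
```

```bash
python3 - <<'E'
from h import *
s=imaging.get_image("scene")
P=arm.observe()['tool_pos'];print(P)
for z in(P[2],.053):
    u,v=proj("scene",[P[0],P[1],z]);cv2.circle(s,(int(u+.5),int(v+.5)),1,(0,0,255),-1)
cv2.imwrite("pics/c5.png",cv2.resize(s[160:280,160:300],None,fx=4,fy=4,interpolation=2))
E
```

```text
[ 0.48052491 -0.30381739  0.09737651]
```

View pics/c5.png

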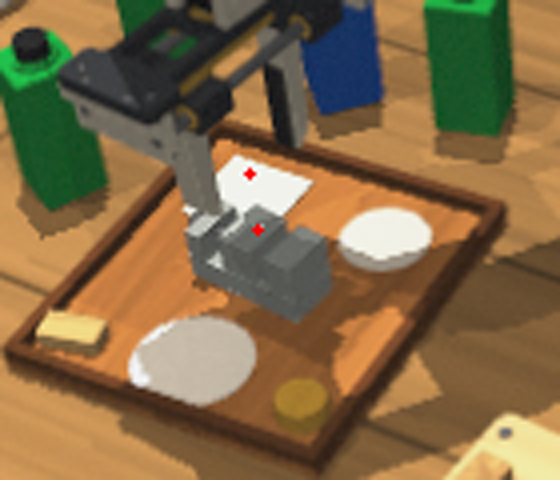

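Request:
send_rows(increments=[0, 0, -0.05, 0, 0, 0, 65, 0, 0, -0.1, 0, 0, 0, 65, 0, 0, -0.135, 0, 0, 0, 65, 0, 0, -0.15, 0, 0, 0, 65, 0, 0, -0.155, 0, 0, 0, 65, 0, 0, -0.155, 0, 0, 0, 65, 0, 0, -0.155, 0, 0, 0, 50, 0, 0, -0.155, 0, 0, 0, 26, 0, 0, -0.155, 0, 0, 0, 26, 0, 0, -0.155, 0, 0, 0, 26, 0, 0, -0.155, 0, 0, 0, 26, 0, 0, -0.155, 0, 0, 0, 26])

```text
clock: 25.9
tool_pos: [0.4808, -0.3052, 0.021]
tool_rot: [3.141, 0.0, 1.48]
contact_force: [1.1, -0.8, 3.6]
width: 0.0356
gripper_force: 30.0
```

Request:
send_rows(increments=[0, 0, 0, 0, 0, 0, 26, 0, 0, 0, 0, 0, 0, 26, 0, 0, 0, 0, 0, 0, 26, 0, 0, 0.01, 0, 0, 0, 26, 0, 0, 0.03, 0, 0, 0, 26, 0, 0, 0.06, 0, 0, 0, 26, 0, 0, 0.1, 0, 0, 0, 26, 0, 0, 0.15, 0, 0, 0, 26, 0, 0, 0.19, 0, 0, 0, 26, 0, 0, 0.2, 0, 0, 0, 26, 0, 0, 0.2, 0, 0, 0, 26])

```text
clock: 27.0
tool_pos: [0.4809, -0.3052, 0.1216]
tool_rot: [3.14, 0.001, 1.48]
contact_force: [-0.6, 0.3, -6.1]
width: 0.0359
gripper_force: 30.0
```

```bash
python3 - <<'E'
from h import *
q=[(347,112),(490,182),(345,367),(197,288)]
print(np.array([onz("scene",240+x/5,255+y/5,.015) for x,y in q]),np.mean([onz("scene",240+x/5,255+y/5,.015) for x,y in q],0))
for n,(s,t) in {"a":((430,.5),(0,0))}.items(): pass
J=lambda x,y:(230+(x+.5)/6-.5,150+(y+.5)/6-.5); S=lambda x,y:(240+x/5,255+y/5)
for s,t in(((42,258),(606,68)),((650,228),(54,408)),((482,478),(70,48)),((232,40),(595,432))): print(tri(S(*s),J(*t)))
print(onz("scene",*S(*np.mean([(42,258),(650,228),(482,478),(232,40)],0)),.008))
E
```

```text
[[ 0.52827888 -0.04306613  0.015     ]
 [ 0.5354368   0.03231415  0.015     ]
 [ 0.65230601  0.02390767  0.015     ]
 [ 0.64523002 -0.05161502  0.015     ]] [ 0.59031293 -0.00961483  0.015     ]
(array([ 0.65625565, -0.12387872,  0.00541274]), np.float64(0.0007364273040872382))
(array([0.5199891 , 0.10377992, 0.0065745 ]), np.float64(0.0020088145522232574))
(array([0.66900752, 0.09626274, 0.0053204 ]), np.float64(0.0007712671184494802))
(array([ 0.50543063, -0.11572842,  0.0048877 ]), np.float64(0.002343047832890179))
[ 0.59245452 -0.00590459  0.008     ]
```

Request:
send_rows(increments=[0, 0, 0.02, 0, 0, -0.04, 26, 0.01, 0.05, 0.04, 0, 0, -0.1, 26, 0.02, 0.1, 0.06, 0, 0, -0.18, 26, 0.04, 0.16, 0.08, 0, 0, -0.27, 26, 0.06, 0.22, 0.08, 0, 0, -0.36, 26, 0.08, 0.28, 0.08, 0, 0, -0.45, 26, 0.1, 0.34, 0.08, 0, 0, -0.54, 26, 0.12, 0.4, 0.08, 0, 0, -0.63, 26, 0.15, 0.46, 0.08, 0, 0, -0.72, 26, 0.18, 0.52, 0.08, 0, 0, -0.81, 26, 0.2, 0.56, 0.08, 0, 0, -0.9, 26, 0.211, 0.588, 0.08, 0, 0, -0.979, 26])

```text
clock: 28.2
tool_pos: [0.5862, -0.0094, 0.1589]
tool_rot: [-3.141, 0.002, -0.062]
contact_force: [1.1, -0.6, -6.0]
width: 0.0359
gripper_force: 30.0
```

Request:
send_rows(increments=[0, 0, 0, 0, 0, 0, 26, 0, 0, 0, 0, 0, 0, 26])

```text
clock: 28.4
tool_pos: [0.5857, -0.0111, 0.1594]
tool_rot: [3.141, 0.002, -0.054]
contact_force: [0.5, -1.0, -5.9]
width: 0.036
gripper_force: 30.0
```

Request:
send_rows(increments=[0.005, 0.002, -0.04, 0, 0, 0, 26, 0.005, 0.002, -0.1, 0, 0, 0, 26, 0.005, 0.002, -0.16, 0, 0, 0, 26, 0.005, 0.002, -0.21, 0, 0, 0, 26, 0.005, 0.002, -0.225, 0, 0, 0, 26, 0.005, 0.002, -0.23, 0, 0, 0, 26, 0.005, 0.002, -0.23, 0, 0, 0, 26])

```text
clock: 29.1
tool_pos: [0.589, -0.0105, 0.0466]
tool_rot: [3.142, -0.001, -0.057]
contact_force: [0.4, -0.1, -4.1]
width: 0.0361
gripper_force: 30.0
```

```bash
python3 - <<'E'
from h import *
s=imaging.get_image("scene");print(arm.observe()['tool_pos'],arm.observe()['tool_rot'])
cv2.imwrite("pics/c6.png",cv2.resize(s[235:355,240:380],None,fx=5,fy=5,interpolation=2))
E
```

```text
[ 0.58923519 -0.01037062  0.04699823] [ 3.14156717e+00 -1.61513013e-03 -5.72963778e-02]
```

View pics/c6.png

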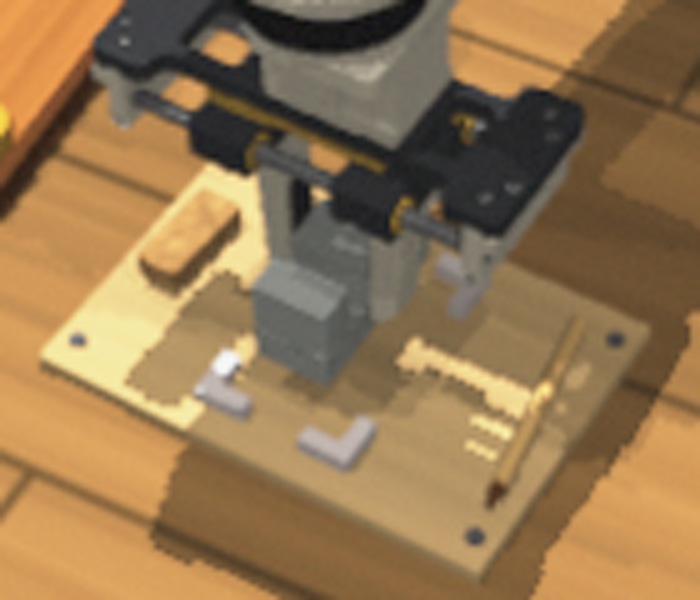

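Request:
send_rows(increments=[-0.002, 0, -0.015, 0, 0, 0, 26, -0.002, 0, -0.028, 0, 0, 0, 26, -0.002, 0, -0.036, 0, 0, 0, 26, -0.002, 0, -0.042, 0, 0, 0, 26, -0.002, 0, -0.046, 0, 0, 0, 26, -0.002, 0, -0.049, 0, 0, 0, 26, -0.002, 0, -0.051, 0, 0, 0, 26, -0.002, 0, -0.052, 0, 0, 0, 26, -0.002, 0, -0.052, 0, 0, 0, 26, -0.002, 0, -0.052, 0, 0, 0, 26])

```text
clock: 30.15
tool_pos: [0.5878, -0.0101, 0.0209]
tool_rot: [3.142, -0.0, -0.058]
contact_force: [-8.8, 0.8, 8.5]
width: 0.0359
gripper_force: 30.0
```

Request:
send_rows(increments=[0, 0, 0, 0, 0, 0, 40, 0, 0, 0, 0, 0, 0, 46, 0, 0, 0, 0, 0, 0, 52, 0, 0, 0, 0, 0, 0, 56, 0, 0, 0.02, 0, 0, 0, 56, 0, 0, 0.06, 0, 0, 0, 56, 0, 0, 0.12, 0, 0, 0, 56, 0, 0, 0.2, 0, 0, 0, 56, 0, 0, 0.3, 0, 0, 0, 56, 0, 0, 0.4, 0, 0, 0, 56])

```text
clock: 31.15
tool_pos: [0.5871, -0.0101, 0.2222]
tool_rot: [-3.142, -0.0, -0.058]
contact_force: [0.5, -0.7, 0.4]
width: 0.0563
gripper_force: 0.0
```

Request:
send_rows(increments=[0, 0.1, 0, 0, 0, 0, 80, 0, 0.2, 0, 0, 0, 0, 80, 0, 0.3, 0, 0, 0, 0, 80, 0, 0.4, 0, 0, 0, 0, 80, 0, 0.5, 0, 0, 0, 0, 80, 0, 0.58, 0, 0, 0, 0, 84, -0.02, 0.64, 0, 0, 0, 0, 84, -0.05, 0.64, 0, 0, 0, 0, 84, -0.05, 0.64, 0, 0, 0, 0, 84])

```text
clock: 32.05
tool_pos: [0.5614, 0.3105, 0.2204]
tool_rot: [-3.141, -0.0, -0.056]
contact_force: [-0.3, -1.0, -0.7]
width: 0.0842
gripper_force: 0.0
```

```bash
python3 - <<'E'
from h import *
s=imaging.get_image("scene");t=imaging.get_image("top");print(arm.observe()['tool_pos'],arm.observe()['tool_rot'])
cv2.imwrite("pics/raw7.png",t)
cv2.imwrite("pics/c7.png",np.hstack([cv2.resize(t[155:225,235:335],(400,280),interpolation=2),cv2.resize(s[250:355,240:380],(374,280),interpolation=2)]))
E
```

```text
[0.5627412  0.30931259 0.22039785] [-3.14138563e+00 -8.95556988e-04 -5.77774651e-02]
```

View pics/c7.png

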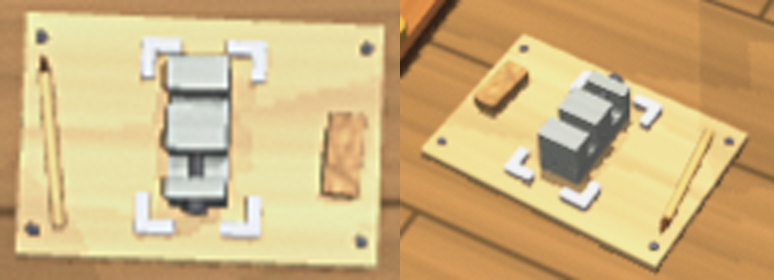

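Request:
send_rows(increments=[-0.006, 0.004, -0.05, 0, 0, 0, 84, -0.006, 0.004, -0.13, 0, 0, 0, 84, -0.006, 0.004, -0.21, 0, 0, 0, 84, -0.006, 0.004, -0.28, 0, 0, 0, 84, -0.006, 0.004, -0.314, 0, 0, 0, 84, -0.006, 0.004, -0.324, 0, 0, 0, 84, -0.006, 0.004, -0.324, 0, 0, 0, 70, -0.006, 0.004, -0.324, 0, 0, 0, 45, -0.006, 0.004, -0.324, 0, 0, 0, 45, -0.006, 0.004, -0.324, 0, 0, 0, 45, -0.006, 0.004, -0.324, 0, 0, 0, 45, -0.006, 0.004, -0.324, 0, 0, 0, 45])

```text
clock: 33.35
tool_pos: [0.5601, 0.312, 0.0587]
tool_rot: [-3.141, -0.001, -0.058]
contact_force: [-1.2, -2.9, 4.5]
width: 0.0553
gripper_force: 29.8
```

Request:
send_rows(increments=[0, 0, 0, 0, 0, 0, 45, 0, 0, 0, 0, 0, 0, 45, 0, 0, 0.02, 0, 0, 0, 45, 0, 0, 0.06, 0, 0, 0, 45, 0, 0, 0.12, 0, 0, 0, 45, 0, 0, 0.18, 0, 0, 0, 45, 0, 0, 0.22, 0, 0, 0, 45, 0, 0, 0.24, 0, 0, 0, 45, 0, 0, 0.24, 0, 0, 0, 45])

```text
clock: 34.25
tool_pos: [0.5599, 0.3121, 0.1789]
tool_rot: [-3.141, -0.001, -0.058]
contact_force: [0.5, 0.0, -3.3]
width: 0.0558
gripper_force: 29.8
```

Request:
send_rows(increments=[0, -0.04, 0, 0, 0, 0, 45, 0, -0.11, 0, 0, 0, 0, 45, 0, -0.19, 0, 0, 0, 0, 45, 0, -0.28, 0, 0, 0, 0, 45, 0, -0.37, 0, 0, 0, 0, 45, 0, -0.46, 0, 0, 0, 0, 45, 0, -0.55, 0, 0, 0, 0, 45, 0, -0.64, 0, 0, 0, 0, 45])

```text
clock: 35.05
tool_pos: [0.5584, -0.0104, 0.1761]
tool_rot: [3.141, 0.002, -0.058]
contact_force: [0.5, -0.5, -3.0]
width: 0.0554
gripper_force: 29.8
```

Request:
send_rows(increments=[0, -0.09, 0, 0, 0, 0, 45, 0, -0.18, 0, 0, 0, 0, 45, -0.005, -0.27, 0, 0, 0, 0, 45, -0.005, -0.36, 0, 0, 0, 0, 45, -0.005, -0.44, 0, 0, 0, 0, 45, -0.005, -0.51, 0, 0, 0, 0, 45, -0.005, -0.56, 0, 0, 0, 0, 45, -0.005, -0.582, 0, 0, 0, 0, 45, -0.005, -0.59, 0, 0, 0, 0, 45, -0.005, -0.59, 0, 0, 0, 0, 45, -0.005, -0.59, 0, 0, 0, 0, 45])

```text
clock: 36.15
tool_pos: [0.5571, -0.3022, 0.1774]
tool_rot: [-3.141, 0.0, -0.057]
contact_force: [0.9, 0.0, -3.2]
width: 0.0556
gripper_force: 29.8
```

Request:
send_rows(increments=[0, 0, -0.05, 0, 0, 0, 45, 0, 0, -0.11, 0, 0, 0, 45, 0, 0, -0.16, 0, 0, 0, 45, 0, 0, -0.195, 0, 0, 0, 45, 0, 0, -0.21, 0, 0, 0, 45, 0, 0, -0.218, 0, 0, 0, 45, 0, 0, -0.223, 0, 0, 0, 45, 0, 0, -0.226, 0, 0, 0, 45, 0, 0, -0.229, 0, 0, 0, 45, 0, 0, -0.23, 0, 0, 0, 45, 0, 0, -0.23, 0, 0, 0, 45, 0, 0, -0.23, 0, 0, 0, 45])

```text
clock: 37.35
tool_pos: [0.5572, -0.3032, 0.0629]
tool_rot: [3.141, -0.0, -0.058]
contact_force: [0.0, -0.8, -2.5]
width: 0.0554
gripper_force: 29.8
```

Request:
send_rows(increments=[0, 0, 0, 0, 0, 0, 60, 0, 0, 0, 0, 0, 0, 68, 0, 0, 0, 0, 0, 0, 76, 0, 0, 0, 0, 0, 0, 84, 0, 0, 0, 0, 0, 0, 84, 0, 0, 0.04, 0, 0, 0, 84, 0, 0, 0.1, 0, 0, 0, 84, 0, 0, 0.18, 0, 0, 0, 84, 0, 0, 0.26, 0, 0, 0, 84, 0, 0, 0.315, 0, 0, 0, 84, -0.02, 0.06, 0.315, 0, 0, 0, 84, -0.04, 0.15, 0.315, 0, 0, 0, 84])

```text
clock: 38.55
tool_pos: [0.537, -0.2286, 0.2207]
tool_rot: [3.141, -0.001, -0.06]
contact_force: [0.4, 1.3, -0.5]
width: 0.0839
gripper_force: 0.0
```

Request:
send_rows(increments=[-0.02, 0.1, 0, 0, 0, 0.01, 78, -0.04, 0.2, 0, 0, 0, 0.01, 78, -0.06, 0.3, 0, 0, 0, 0.01, 78, -0.08, 0.4, 0, 0, 0, 0.01, 78, -0.1, 0.5, 0, 0, 0, 0.01, 78, -0.114, 0.6, 0, 0, 0, 0.01, 78, -0.114, 0.7, 0, 0, 0, 0.01, 78, -0.114, 0.8, 0, 0, 0, 0.01, 78, -0.114, 0.88, 0, 0, 0, 0.01, 78, -0.114, 0.94, 0, 0, 0, 0.01, 78])

```text
clock: 39.55
tool_pos: [0.4795, 0.2447, 0.2202]
tool_rot: [-3.141, -0.0, -0.04]
contact_force: [-0.4, -0.6, -0.9]
width: 0.0777
gripper_force: 0.0
```

Request:
send_rows(increments=[0, 0.05, 0, 0, 0, 0, 78, 0, 0.1, 0, 0, 0, 0, 78, 0, 0.14, 0, 0, 0, 0, 78, 0, 0.156, 0, 0, 0, 0, 78, 0, 0.156, 0, 0, 0, 0, 78, 0, 0.156, 0, 0, 0, 0, 78])

```text
clock: 40.15
tool_pos: [0.4802, 0.3193, 0.2202]
tool_rot: [3.141, -0.0, -0.042]
contact_force: [-0.1, 0.5, -0.8]
width: 0.0781
gripper_force: 0.0
```

Descend to 0.0657 (−0.1545 → −0.309), grip.

Request:
send_rows(increments=[0, 0, -0.06, 0, 0, 0, 78, 0, 0, -0.14, 0, 0, 0, 78, 0, 0, -0.22, 0, 0, 0, 78, 0, 0, -0.28, 0, 0, 0, 78, 0, 0, -0.3, 0, 0, 0, 78, 0, 0, -0.309, 0, 0, 0, 78, 0, 0, -0.309, 0, 0, 0, 60, 0, 0, -0.309, 0, 0, 0, 36, 0, 0, -0.309, 0, 0, 0, 36, 0, 0, -0.309, 0, 0, 0, 36, 0, 0, -0.309, 0, 0, 0, 36, 0, 0, -0.309, 0, 0, 0, 36])

```text
clock: 41.35
tool_pos: [0.4804, 0.3201, 0.0662]
tool_rot: [-3.141, -0.001, -0.042]
contact_force: [-0.6, -0.7, 5.5]
width: 0.0463
gripper_force: 30.0
```

Request:
send_rows(increments=[0, 0, 0, 0, 0, 0, 36, 0, 0, 0, 0, 0, 0, 36, 0, 0, 0.02, 0, 0, 0, 36, 0, 0, 0.06, 0, 0, 0, 36, 0, 0, 0.12, 0, 0, 0, 36, 0, 0, 0.18, 0, 0, 0, 36, 0, 0, 0.2, 0, 0, 0, 36, 0, -0.04, 0.2, 0, 0, 0, 36, 0, -0.11, 0.2, 0, 0, 0, 36, 0, -0.2, 0.2, 0, 0, 0, 36, 0, -0.29, 0.2, 0, 0, 0, 36, 0, -0.38, 0.2, 0, 0, 0, 36])

```text
clock: 42.55
tool_pos: [0.4794, 0.1284, 0.1647]
tool_rot: [3.141, 0.001, -0.041]
contact_force: [1.1, -0.4, -2.3]
width: 0.0459
gripper_force: 30.0
```

Request:
send_rows(increments=[-0.01, -0.09, 0, 0, 0, 0, 36, -0.02, -0.18, 0, 0, 0, 0, 36, -0.03, -0.27, 0, 0, 0, 0, 36, -0.05, -0.36, 0, 0, 0, 0, 36, -0.07, -0.45, 0, 0, 0, 0, 36, -0.08, -0.54, 0, 0, 0, 0, 36, -0.09, -0.63, 0, 0, 0, 0, 36, -0.1, -0.72, 0, 0, 0, 0, 36, -0.11, -0.8, 0, 0, 0, 0, 36, -0.12, -0.88, 0, 0, 0, 0, 36, -0.124, -0.94, 0, 0, 0, 0, 36, -0.124, -0.975, 0, 0, 0, 0, 36])

```text
clock: 43.75
tool_pos: [0.4173, -0.3594, 0.1645]
tool_rot: [-3.141, 0.001, -0.044]
contact_force: [0.3, 0.4, -2.9]
width: 0.0458
gripper_force: 30.0
```

Request:
send_rows(increments=[0, 0, 0, 0, 0, 0, 36, 0, 0, 0, 0, 0, 0, 36, 0, 0, 0, 0, 0, 0, 36])

```text
clock: 44.05
tool_pos: [0.4184, -0.3565, 0.1655]
tool_rot: [-3.141, 0.0, -0.041]
contact_force: [-1.0, 0.4, -3.1]
width: 0.0458
gripper_force: 30.0
```

Request:
send_rows(increments=[0, -0.009, -0.05, 0, 0, 0, 36, 0, -0.009, -0.1, 0, 0, 0, 36, 0, -0.009, -0.14, 0, 0, 0, 36, 0, -0.009, -0.165, 0, 0, 0, 36, 0, -0.009, -0.175, 0, 0, 0, 36, 0, -0.009, -0.18, 0, 0, 0, 36, 0, -0.009, -0.184, 0, 0, 0, 36, 0, -0.009, -0.187, 0, 0, 0, 36, 0, -0.009, -0.19, 0, 0, 0, 36, 0, -0.009, -0.19, 0, 0, 0, 36, 0, -0.009, -0.19, 0, 0, 0, 36])

```text
clock: 45.15
tool_pos: [0.4182, -0.3621, 0.0708]
tool_rot: [3.141, -0.0, -0.042]
contact_force: [-0.1, 0.0, -3.3]
width: 0.0459
gripper_force: 30.0
```

Request:
send_rows(increments=[0, 0, -0.001, 0, 0, 0, 36, 0, 0, -0.001, 0, 0, 0, 50, 0, 0, -0.001, 0, 0, 0, 58, 0, 0, -0.001, 0, 0, 0, 66, 0, 0, -0.001, 0, 0, 0, 68, 0, 0, 0.04, 0, 0, 0, 68, 0, 0, 0.1, 0, 0, 0, 68, 0, 0, 0.18, 0, 0, 0, 68, 0, 0, 0.26, 0, 0, 0, 68, 0, 0, 0.3, 0, 0, 0, 68, 0.02, 0.08, 0.3, 0, 0, 0, 68, 0.04, 0.17, 0.3, 0, 0, 0, 68])

```text
clock: 46.35
tool_pos: [0.4382, -0.277, 0.2213]
tool_rot: [3.141, -0.001, -0.044]
contact_force: [0.3, -0.3, -0.2]
width: 0.0677
gripper_force: 0.0
```

Request:
send_rows(increments=[0.02, 0.1, 0, 0, 0, 0, 70, 0.02, 0.2, 0, 0, 0, 0, 70, 0.02, 0.3, 0, 0, 0, 0, 70, 0.02, 0.4, 0, 0, 0, 0, 70, 0.02, 0.5, 0, 0, 0, 0, 70, 0.02, 0.6, 0, 0, 0, 0, 70, 0, 0.7, 0, 0, 0, 0, 70, -0.02, 0.8, 0, 0, 0, 0, 70, -0.04, 0.9, 0, 0, 0, 0, 70, -0.07, 1, 0, 0, 0, 0, 70])

```text
clock: 47.35
tool_pos: [0.4041, 0.219, 0.2209]
tool_rot: [-3.141, -0.001, -0.042]
contact_force: [1.4, -0.0, 0.1]
width: 0.0699
gripper_force: 0.0
```

Request:
send_rows(increments=[0, 0.09, 0, 0, 0, 0, 70, -0.006, 0.16, 0, 0, 0, 0, 70, -0.006, 0.2, 0, 0, 0, 0, 70, -0.006, 0.211, 0, 0, 0, 0, 70, -0.006, 0.211, 0, 0, 0, 0, 70, -0.006, 0.211, -0.05, 0, 0, 0, 70, -0.006, 0.211, -0.1, 0, 0, 0, 70, -0.006, 0.211, -0.1, 0, 0, 0, 70])

```text
clock: 48.15
tool_pos: [0.4012, 0.3207, 0.1679]
tool_rot: [3.139, 0.003, -0.043]
contact_force: [0.4, -0.9, 0.6]
width: 0.0699
gripper_force: 0.0
```

Request:
send_rows(increments=[0, 0, -0.06, 0, 0, 0, 70, 0, 0, -0.12, 0, 0, 0, 70, 0, 0, -0.17, 0, 0, 0, 70, 0, 0, -0.2, 0, 0, 0, 70, 0, 0, -0.21, 0, 0, 0, 70, 0, 0, -0.21, 0, 0, 0, 60, 0, 0, -0.21, 0, 0, 0, 30, 0, 0, -0.21, 0, 0, 0, 30, 0, 0, -0.21, 0, 0, 0, 30, 0, 0, -0.21, 0, 0, 0, 30, 0, 0, -0.21, 0, 0, 0, 30, 0, 0, -0.21, 0, 0, 0, 30])

```text
clock: 49.35
tool_pos: [0.4021, 0.3228, 0.0661]
tool_rot: [-3.141, -0.001, -0.042]
contact_force: [0.5, 1.8, 3.1]
width: 0.038
gripper_force: 29.6
```

Request:
send_rows(increments=[0, 0, 0, 0, 0, 0, 30, 0, 0, 0.02, 0, 0, 0, 30, 0, 0, 0.06, 0, 0, 0, 30, 0, 0, 0.12, 0, 0, 0, 30, 0, 0, 0.18, 0, 0, 0, 30, 0, 0, 0.2, 0, 0, 0, 30, 0.02, -0.04, 0.2, 0, 0, 0, 30, 0.04, -0.11, 0.2, 0, 0, 0, 30, 0.06, -0.2, 0.2, 0, 0, 0, 30, 0.08, -0.29, 0.2, 0, 0, 0, 30, 0.1, -0.38, 0.2, 0, 0, 0, 30, 0.1, -0.47, 0.2, 0, 0, 0, 30])

```text
clock: 50.55
tool_pos: [0.4518, 0.0856, 0.1647]
tool_rot: [3.141, 0.001, -0.042]
contact_force: [0.8, -0.2, -1.7]
width: 0.0379
gripper_force: 29.7
```

Request:
send_rows(increments=[0, -0.09, 0, 0, 0, 0, 30, 0, -0.18, 0, 0, 0, 0, 30, 0, -0.27, 0, 0, 0, 0, 30, -0.01, -0.36, 0, 0, 0, 0, 30, -0.03, -0.44, 0, 0, 0, 0, 30, -0.05, -0.52, 0, 0, 0, 0, 30, -0.07, -0.6, 0, 0, 0, 0, 30, -0.072, -0.66, 0, 0, 0, 0, 30, -0.072, -0.69, 0, 0, 0, 0, 30, -0.072, -0.695, 0, 0, 0, 0, 30, -0.072, -0.695, 0, 0, 0, 0, 30, -0.072, -0.695, 0, 0, 0, 0, 30])

```text
clock: 51.75
tool_pos: [0.4161, -0.2589, 0.1654]
tool_rot: [-3.141, 0.0, -0.041]
contact_force: [-0.9, 0.4, -2.3]
width: 0.0376
gripper_force: 29.7
```

Request:
send_rows(increments=[0, 0, -0.05, 0, 0, 0, 30, 0, 0, -0.1, 0, 0, 0, 30, 0, 0, -0.14, 0, 0, 0, 30, 0, 0, -0.165, 0, 0, 0, 30, 0, 0, -0.175, 0, 0, 0, 30, 0, 0, -0.18, 0, 0, 0, 30, 0, 0, -0.184, 0, 0, 0, 30, 0, 0, -0.187, 0, 0, 0, 30, 0, 0, -0.19, 0, 0, 0, 30, 0, 0, -0.191, 0, 0, 0, 30, 0, 0, -0.191, 0, 0, 0, 30])

```text
clock: 52.85
tool_pos: [0.4159, -0.26, 0.0703]
tool_rot: [3.141, -0.0, -0.042]
contact_force: [0.3, 0.3, -0.8]
width: 0.0374
gripper_force: 29.7
```

Request:
send_rows(increments=[0, 0, 0, 0, 0, 0, 40, 0, 0, 0, 0, 0, 0, 48, 0, 0, 0, 0, 0, 0, 56, 0, 0, 0, 0, 0, 0, 60, 0, 0, 0, 0, 0, 0, 60, 0, 0, 0.04, 0, 0, 0, 60, 0, 0, 0.1, 0, 0, 0, 60, 0, 0, 0.18, 0, 0, 0, 60, 0, 0, 0.26, 0, 0, 0, 60, 0, 0, 0.35, 0, 0, 0, 60, 0, 0.1, 0.35, 0, 0, 0, 60, 0, 0.2, 0.35, 0, 0, 0, 60])

```text
clock: 54.05
tool_pos: [0.4158, -0.1596, 0.2464]
tool_rot: [3.141, -0.002, -0.045]
contact_force: [1.2, 0.6, -0.9]
width: 0.0603
gripper_force: 0.0
```

Request:
send_rows(increments=[0, 0.1, 0, 0, 0, 0, 60, 0, 0.2, 0, 0, 0, 0, 60, 0, 0.3, 0, 0, 0, 0, 60, 0, 0.4, 0, 0, 0, 0, 60, 0, 0.5, 0, 0, 0, 0, 60, 0, 0.6, 0, 0, 0, 0, 60, 0, 0.6, 0, 0, 0, 0, 60])

```text
clock: 54.75
tool_pos: [0.415, 0.1449, 0.245]
tool_rot: [-3.141, 0.001, -0.035]
contact_force: [0.3, -0.0, -0.2]
width: 0.0599
gripper_force: 0.0
```

```bash
python3 - <<'E'
from h import *
s=imaging.get_image("scene");t=imaging.get_image("top")
cv2.imwrite("pics/c8.png",np.hstack([cv2.resize(t[165:285,345:465],(400,400),interpolation=2),cv2.resize(s[165:275,160:290],(400,400*110//130),interpolation=2) if 0 else cv2.resize(s[160:290,160:290],(400,400),interpolation=2)]))
E
```

```text
(no output)
```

View pics/c8.png

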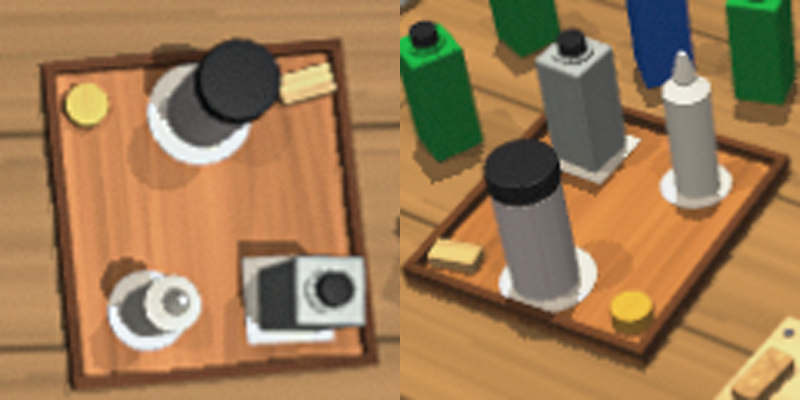

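```bash
python3 - <<'E'
from h import *
np.set_printoptions(precision=4,suppress=True)
t=imaging.get_image("top");s=imaging.get_image("scene")
g=cv2.cvtColor(t,cv2.COLOR_BGR2GRAY)
def blob(m,w):
    k=np.zeros_like(m);k[w[0]:w[1],w[2]:w[3]]=m[w[0]:w[1],w[2]:w[3]]
    c=max(cv2.findContours(k,0,1)[0],key=cv2.contourArea);return c
lo=cv2.inRange(g,0,45)
c=blob(lo,(170,210,395,435));(u,v),r=cv2.minEnclosingCircle(c);print("lid",u,v,r,onz("top",u,v,.128)-[.5573,-.3018,0])
c=blob(cv2.inRange(g,0,60),(242,262,437,452));(u,v),r=cv2.minEnclosingCircle(c);print("cap",u,v,r,onz("top",u,v,.128)-[.4185,-.3604,0])
E
python3 - <<'E'
import sys;sys.path.insert(0,'.')
from h import *
np.set_printoptions(precision=4,suppress=True)
T=lambda x,y:(345+(x+.5)/3.3333-.5,165+(y+.5)/3.3333-.5); S=lambda x,y:(160+(x+.5)/3.077-.5,160+(y+.5)/3.077-.5)
print("glue tip",onz("top",*T(177,300),.143)-[.4127,-.2579,0],onz("top",*T(172,303),.108)-[.4127,-.2579,0])
print("can top",onz("top",*T(331,292),.112)-[.4185,-.3604,0])
# scene: same-camera mark refs
print("lid",onz("scene",*S(522,162),.128)-[.5568,-.3054,0]); print("glue",onz("scene",*S(682,55),.143)-[.4134,-.2607,0]); print("can",onz("scene",*S(575,57),.112)-[.4205,-.3616,0])
E
```

```text
lid 408.5 191.0 15.692455291748047 [-0.0054  0.0164  0.128 ]
cap 444.88775634765625 251.37754821777344 5.1500983238220215 [-0.0014  0.002   0.128 ]
glue tip [-0.0011  0.0051  0.143 ] [-0.001   0.0015  0.108 ]
can top [-0.0023 -0.0007  0.112 ]
lid [-0.1311  0.2597  0.128 ]
glue [-0.1376  0.2747  0.143 ]
can [-0.1414  0.2876  0.112 ]
```

```bash
python3 -c "
from plant import workorder
print(workorder.hand_in())"
```

```text
the job is handed in; nothing more can be done
None
```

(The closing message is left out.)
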